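Release the cam stop and slide the dish carriage home

TASK

On the dish-loading fixture, push the red pin of the cam lever round with the fingertips until the cam's low point faces the carriage's roller (the lever then points at the red line on the base plate). Only then push the white carriage with its dish forward by its upright rear plate until it is fully home against the end stops. Do it all by pushing: grip and lift nothing, leave the dish sitting in its nest, leave the things standing round the fixture where they are, and let go clear of everything.

Things in the scene. Friction and masses are not known exactly. Their poses are not given: they have to be found in the camera images.
- fixture: fixed dish-loading fixture: grey-painted metal base plate, 230 mm along its x (-118 to +112 mm), 150 mm wide, 10 mm thick. Origin on the bench under the plate, on its centre line; x is the carriage's forward direction (away from the robot), y left, z up. Dark guide rails 26 mm high stand beside the carriage; two black rubber end stops ahead of it meet its front edge when it is home
- carriage (a joint): travel of the white carriage along fixture +x, m: 0 at the start, 0.038 home against the end stops. It stays where left; sliding takes about 2 N. A brass roller on its nose meets the cam's rim: unless the low point faces it the cam blocks the carriage short of home (after 3 mm at its high point); a hard push would force the cam round
- push_face (a point): middle of the rear face of the carriage's upright rear plate (60 mm wide, 8 mm thick, reaching 68 mm above the bench; this point is 52 mm above it); 100 mm behind the fixture's origin at the start. Push here toward fixture +x. The carriage's plate top is 24 mm above the bench
- nest (a point): centre of the dish nest on the carriage, on the carriage's top 24 mm above the bench: a dark ring 71 mm across and 6 mm high that surrounds the dish. x and z along the fixture's
- cam (a joint): angle of the cam about its upright pivot, rad, growing counterclockwise from above: 0 = low point facing the roller, 3.1 = high point. Starts at 1.3 to 2.6, so turn it clockwise; it can overshoot (free from -1.2 to 2.9, no stop at 0) and stays where left (friction 0.3 N m, about 6 N at the pin)
- cam_pin (a point): on the axis of the upright red pin at the end of the cam's lever, 60 mm above the bench. The pin is 12 mm thick, stands from 34 to 76 mm above the bench, and circles the pivot at 52 mm radius. Seen from the pivot it lies in the direction (cam angle - 1.2 rad), counterclockwise from fixture +x
- cam_pivot (a point): on the cam's pivot axis, 55.5 mm ahead of the fixture's origin on its centre line, 35 mm above the bench; does not move. The cam is a steel disc 64 mm across, 18 mm eccentric, its top 25 mm above the bench, with a small red mark between pivot and low point; hub and lever reach up to 35 mm
- low_mark (a point): middle of the short red line (16 x 5 mm) on the base plate, right of the cam and a little ahead of its pivot, 68 mm from the pivot axis: the lever points at it when the cam is at its low point
- dish: lidded clear petri dish, 60 mm across, 15 mm tall, lying loose in the carriage's nest; origin at the centre of its underside, z up
- jar: small clear glass specimen jar, 44 mm across, 42 mm tall, open top; stands loose left of the fixture; origin at the centre of its underside. Not to be disturbed
- oil: small brown bottle with black cap, 28 mm across, 62 mm tall; stands loose right of the fixture; origin at the centre of its underside. Not to be disturbed
- canister: black screw canister, 35 mm across, 62 mm tall; stands loose ahead and left of the fixture; origin at the centre of its underside. Not to be disturbed
- tweezers: steel forceps, 116 mm long, 9 mm high, lying loose right of the fixture; origin at the centre of its underside. Not to be disturbed
- pen: white marker pen with black cap, 135 mm long, 16 mm high, lying loose near the front edge of the bench; origin at the centre of its underside. Not to be disturbed
Mind the look-alikes: they are no part of the job. What is shaped like the dish but yellow is not meant.

How it is judged (in metres and radians):
On the way, in this order (a step that is already met when the one before it is completed fails the run):
1. the cam is at its low point (within 0.2 rad) while the carriage is still back (value of joint cam between -0.2 and 0.2 rad and value of joint carriage below 0.006 m), for 0.2 s.
2. the carriage is fully home, the cam still at its low point (value of joint cam between -0.2 and 0.2 rad and value of joint carriage above 0.035 m), for 0.2 s.
At the end, for the whole second after the job is handed in: the cam is within 0.2 rad of its low point, the carriage is at rest within 3 mm of fully home, and the dish lies flat in its nest (within 8 mm of the centre, not raised by 6 mm, tilted less than 0.1 rad) (all of step 2 and velocity of joint carriage below 0.01 m/s and linear speed of dish below 0.02 m/s and horizontal distance between dish and nest below 0.008 m and z of dish in the frame of nest below 0.006 m and angle between dish's own z axis and vertical below 0.1 rad); the robot touches nothing.
It fails at once if the carriage is pushed forward more than 8 mm while the cam is more than 0.35 rad from its low point (value of joint carriage above 0.008 m and (value of joint cam above 0.35 rad or value of joint cam below -0.35 rad)).
It fails at once if the dish is lifted, tipped or leaves its nest (z of dish in the frame of nest above 0.012 m or horizontal distance between dish and nest above 0.012 m or angle between dish's own z axis and vertical above 0.25 rad).
It fails at once if a thing standing or lying round the fixture is moved more than 20 mm (distance of any of jar, oil, canister, tweezers, pen from where it was at the start of the episode above 0.02 m).
It also fails if it takes over 51 s, if anything falls off the work surface, if the arm or the gripper's body presses on something with over 40 N, if the wrist force passes 120 N, or if a joint passes its speed limit or range.

ROBOT

A 7-joint arm with a two-finger parallel gripper is mounted at the origin on a cart in front of the work surface, level with it; the furniture and walls round the work are solid. World frame = base frame: x ahead of the robot, y to its left, z up, the work surface at z = 0. Lengths are in m, angles in degrees, forces in N, time in s.
With the tool pointing down it reaches from about 0.35 to 0.9 m from the base axis. Payload 19.9 kg.
Tool frame: the origin (TCP) lies on the centre line of the jaws, within the pads' length; the fingertips stand 19 mm ahead of it and the grasp point (between the pads) is the TCP; z points along the fingers, y is the line along which they close (so a half turn about z gives the same grasp; the last joint's range is limited). The gripper opens to 85 mm and grips with 20 to 120 N. Pads are 22 mm wide; open, the fingers measure 114 mm over their backs; the gripper's body (76 mm by 85 mm) begins 54 mm behind the grasp point. The pads swing forward as they close: fully open they stand 13 mm farther back than shut.
Start: joints at [68.497, 23.915, -0.59, 92.452, 0.269, 63.638, -3.037], TCP at [0.205, -0.59, 0.215] pointing down, gripper open.
Joint ranges: [-161.28, 161.28], [-22.2, 115.67], [-73.04, 71.86], [3.21, 147.25], [-68.34, 248.33], [10.77, 114.83], [-161.83, 161.83]. Speed limits (degrees/s): [108.29, 108.29, 136.94, 136.94, 172.46, 172.46, 172.46].

INTERFACE

Orientations are given as a 3x3 rotation matrix whose columns are the frame's x, y, z axes.
In Python, from workcell import robot, snapshot, get_calibration gives the robot as it stands. The module is installed in compiled form; this text tells all that it offers.
- The arm moves only by the tool step_arm, never from a script. Its argument "rows" is a list of rows, each an object with "travel": the shift along the tool's x, y, z in m, a list of three; "yaw": the turn about the tool's z in degrees; "gripper": the closure, from -1 (fully open) to 1 (shut). A call has 1 to 5 rows; each row shifts and turns the commanded pose from where the row before left it, along the tool's axes as they then stand; what a row does not reach is not made up. A row lasts 1/12 s, in which the tool goes at most 41.7 mm and 7.16 degrees, less where a joint would pass 70% of its speed; a pose out of reach is approached as far as the arm can. A call is refused whole if a number of a shift passes 0.0417 or a number of a turn 7.16, either way. A call with a gripper value outside its range is refused whole. The fingers move at their own pace and stop on an object; "force" is the grip in N (left out, the last holds). Time passes only in rows, so rows that do not move let the fingers close. It gives the time, the measured TCP pose, the force, the opening and the grip force at its end, in the units of the state.
- robot.read_state(): the state, without advancing time (a new reading comes with each control period).
- snapshot(name): name is "scene" or "side" or "wrist"; returns the picture (480x640x3 uint8, red, green, blue); there is no depth.
- get_calibration(name): a dict with "camera_matrix" (3x3 intrinsics, pixels), "world_from_camera" (4x4, takes a point from camera to world coordinates). Camera axes: x right, y up, looking along -z (the intrinsics and any distortion apply to the point x, -y, -z); pixel columns grow to the right and rows downward; lengths in m; the calibration is good to about 2 mm. A picture is of the moment at which its call begins: read the wrist's pose just before it. get_calibration takes no time and is no camera call; for the wrist camera it gives the pose at the moment of the call.
- robot.sign_off(): hands the job in; it is judged then, once.
The state is a dict: "t": time; "q": joint angles; "dq": joint speeds; "joint_torque": joint torques, N m; "tcp_pos": TCP position; "tcp_rot": TCP orientation; "force": force on the tool from outside, world axes, zero at the start; "ft_torque": the same for the moment, N m; "gripper_width": finger opening in m; "grasp_force": force on a finger pad.
Only numpy, scipy, OpenCV 4.12 (cv2) and the standard library are available. Lean on these libraries where they do the work, as an engineer would, in place of code of your own. Each camera call takes 0.05 s, during which the arm holds its last target. There are 200 camera calls.

## Working session

There is one attempt and no reset: what is moved stays moved. The work goes in short steps, Python scripts to look and compute and a tool call to move; the robot and the scene stay as the last step left them, time stands still between calls to the robot, and variables do not carry over. Pictures are saved under pics/ and viewed, at most 10 in all, crops included, and the job is handed in when it is done.

Besides the shell and the picture viewer there is one more tool, called after ">>>" as name(argument=value, ...) on one line, values as JSON. step_arm: Moves the arm, as the interface text tells. Its arguments: {"type":"object","properties":{"rows":{"type":"array","items":{"type":"object","properties":{"travel":{"type":"array","items":{"type":"number"}},"yaw":{"type":"number"},"gripper":{"type":"number"}}}},"force":{"type":"number"}},"required":["rows"]}

```bash
mkdir -p pics
python3 - <<'E'
from workcell import robot,snapshot,get_calibration
import cv2,numpy as np
s=robot.read_state();print(s['t'],s['tcp_pos'],np.round(s['tcp_rot'],3).tolist(),s['gripper_width'])
for n in ('scene','side'):
    im=snapshot(n);cv2.imwrite(f'pics/{n}0.png',im[:,:,::-1])
    c=get_calibration(n);print(n,np.round(c['camera_matrix'],1).tolist(),np.round(c['world_from_camera'],3).tolist(),[k for k in c])
E
```

```text
0.0 [ 0.20465628 -0.59014519  0.21425523] [[0.945, 0.328, -0.0], [0.328, -0.945, 0.001], [-0.0, -0.001, -1.0]] 0.08548399368171661
scene [[614.6, 0.0, 331.7], [0.0, 614.6, 234.5], [0.0, 0.0, 1.0]] [[-0.833, 0.34, -0.436, -0.023], [-0.553, -0.479, 0.682, 1.084], [0.023, 0.81, 0.587, 0.778], [0.0, 0.0, 0.0, 1.0]] ['camera_matrix', 'world_from_camera']
side [[482.6, 0.0, 321.8], [0.0, 482.6, 238.4], [0.0, 0.0, 1.0]] [[-0.872, 0.17, -0.458, 0.114], [-0.488, -0.342, 0.803, 0.953], [-0.02, 0.924, 0.381, 0.383], [0.0, 0.0, 0.0, 1.0]] ['camera_matrix', 'world_from_camera']
```

View pics/scene0.png

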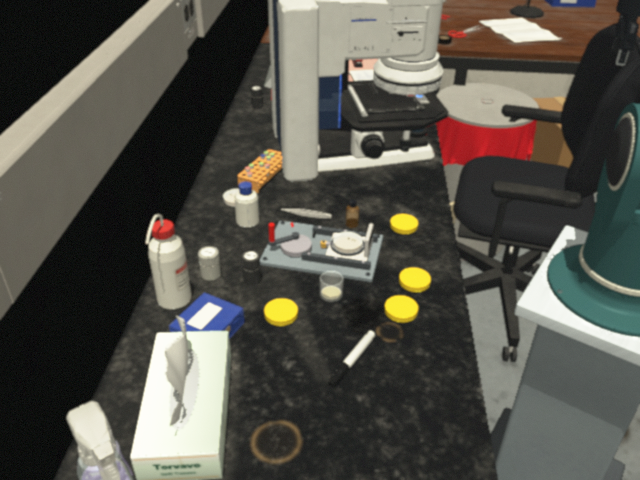

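View pics/side0.png

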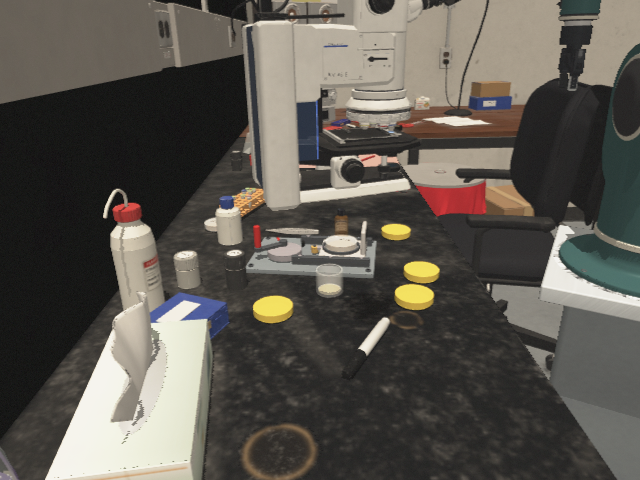

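The fixture is in the middle of the scene view, around (322,250). The red pin is near (271,232), left of the cam and away from the robot, and the rear plate is near (369,237). I'll enlarge both views.

```bash
cat > h.py <<'E'
from workcell import robot,snapshot,get_calibration
import cv2,numpy as np
def ray(c,u,v):
    K=c['camera_matrix'];T=c['world_from_camera']
    d=np.array([(u-K[0,2])/K[0,0],-(v-K[1,2])/K[1,1],-1]);return T[:3,3],T[:3,:3]@d
def onplane(c,u,v,z):
    o,d=ray(c,u,v);return o+d*(z-o[2])/d[2]
E
python3 - <<'E'
from h import *
a=cv2.imread('pics/scene0.png')[190:310,250:410];b=cv2.imread('pics/side0.png')[205:305,235:395]
cv2.imwrite('pics/z0.png',cv2.resize(a,None,fx=5,fy=5,interpolation=cv2.INTER_CUBIC))
for n,z in (('scene',.055),('side',.055)):
    im=cv2.imread(f'pics/{n}0.png').astype(int);B,G,R=im[:,:,0],im[:,:,1],im[:,:,2]
    m=((R>110)&(G<60)&(B<60)).astype(np.uint8)
    k,l,st,ce=cv2.connectedComponentsWithStats(m)
    c=get_calibration(n)
    for i in range(1,k):
        if 240<ce[i][0]<400 and 190<ce[i][1]<300: print(n,st[i],ce[i],onplane(c,*ce[i],z),onplane(c,*ce[i],.01))
E
```

```text
scene [268 222   7  20 106] [271.0754717  230.83962264] [0.62090669 0.30384781 0.055     ] [0.6610107 0.2552727 0.01     ]
side [253 225   8  23 135] [256.74814815 236.43703704] [0.61859422 0.30655437 0.055     ] [0.68779143 0.21791074 0.01      ]
side [277 237   1   1   1] [277. 237.] [0.58394706 0.29235263 0.055     ] [0.64839544 0.20176248 0.01      ]
```

View pics/z0.png

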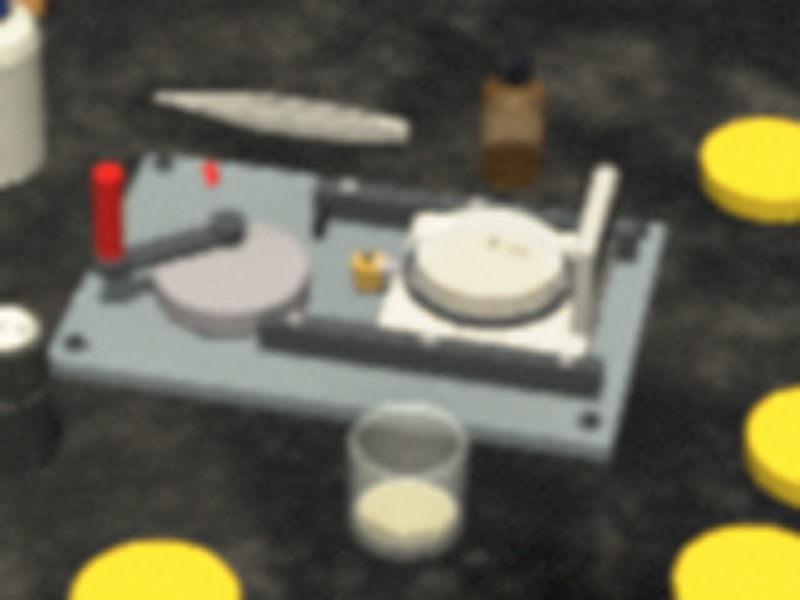

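The enlarged view shows the pin top at about (271,224) in the scene image and the red mark at (292,225). The plate corners are at about (279,221), (383,234), (372,279) and (260,263). I'll fit the fixture pose to these.

Run:
```python
from h import *
c=get_calibration('scene')
z=lambda x,y:(250+x/5-.4,190+y/5-.4)
pts=[((145,155),(.112,-.075)),((665,222),(-.118,-.075)),((612,447),(-.118,.075)),((50,365),(.112,.075))]
P=np.array([onplane(c,*z(*p),.01)[:2] for p,_ in pts]);F=np.array([f for _,f in pts])
print(P)
Pc,Fc=P-P.mean(0),F-F.mean(0)
U,S,Vt=np.linalg.svd(Fc.T@Pc);R=(Vt.T@np.diag([1,np.linalg.det(Vt.T@U.T)])@U.T);t=P.mean(0)-R@F.mean(0)
print('res',P-(F@R.T+t));psi=np.arctan2(R[1,0],R[0,0]);print('origin',t,'yaw',np.degrees(psi))
piv=R@[.0555,0]+t;print('pivot',piv);m=onplane(c,*z(211,173),.01)[:2];print('mark',m,R.T@(m-t))
for z_,p in((.055,(.620,.305)),):
  d=R.T@(np.array(p)-piv);print('pin rel',d,np.hypot(*d),'cam',np.arctan2(d[1],d[0])+1.2)
print('rearplate',R@[-.1,0]+t)
for n,p,zz in(('jar',(408,545),0),('oil',(510,180),0),('can',(15,460),0),('twL',(155,97),.005),('twR',(408,130),.005)):
  w=onplane(c,*z(*p),zz)[:2];print(n,w,R.T@(w-t))
```

```text
[[0.67140707 0.21542208]
 [0.45991677 0.12682084]
 [0.40262791 0.26871444]
 [0.6124088  0.35417313]]
res [[-0.0001158  -0.0005    ]
 [ 0.00093714 -0.00120717]
 [ 0.00097051  0.00207128]
 [-0.00179184 -0.00036411]]
origin [0.53936244 0.24242907] yaw 22.466809844418645
pivot [0.59065005 0.26363829]
mark [0.63969057 0.20974887] [ 0.08022465 -0.06854002]
pin rel [0.04292862 0.02700637] 0.050716964250131474 cam 1.761541709444467
rearplate [0.44695233 0.20421425]
jar [0.4421685 0.3519248] [-0.04797343  0.13832761]
oil [0.53788105 0.12647546] [-0.04568042 -0.10658674]
can [0.5945002  0.39854135] [0.11061088 0.12319273]
twL [0.70042101 0.17048778] [ 0.12134216 -0.12802926]
twR [0.59224317 0.12610217] [ 0.00441303 -0.12770608]
```

Run:
```python
from h import *
c=get_calibration('scene')
for p in ((435,160),(300,178),(437,155),(345,125)): print(p,onplane(c,*p,0)[:2])
c=get_calibration('side')
for p in ((410,190),(280,207),(265,207)): print(p,onplane(c,*p,0)[:2])
```

```text
(435, 160) [ 0.51818959 -0.25258137]
(300, 178) [0.75014109 0.02715939]
(437, 155) [ 0.52581421 -0.28046198]
(345, 125) [ 0.81935973 -0.28760453]
(410, 190) [ 0.52777875 -0.26131824]
(280, 207) [0.76738464 0.01404248]
(265, 207) [0.80126398 0.03043958]
```

>>> step_arm(rows=[{"travel": [0, 0, -0.04], "yaw": 0, "gripper": 1}, {"travel": [0, 0, -0.04], "yaw": 0, "gripper": 1}, {"travel": [0.0, -0.04, -0.01], "yaw": 0, "gripper": 1}, {"travel": [0, -0.04, 0], "yaw": 0, "gripper": 1}, {"travel": [0, -0.04, 0], "yaw": 0, "gripper": 1}])

```text
t: 0.52
tcp_pos: [0.165, -0.4759, 0.305]
tcp_rot: [[0.945, 0.328, 0.0], [0.328, -0.945, -0.001], [-0.0, 0.001, -1.0]]
force: [-0.1, -0.6, 0.2]
gripper_width: 0.0257
grasp_force: 0.0
```

>>> step_arm(rows=[{"travel": [0.028, -0.021, 0], "yaw": 0, "gripper": 1}, {"travel": [0.028, -0.021, 0], "yaw": 0, "gripper": 1}, {"travel": [0.028, -0.021, 0], "yaw": 0, "gripper": 1}, {"travel": [0.028, -0.021, 0], "yaw": 0, "gripper": 1}, {"travel": [0.028, -0.021, 0], "yaw": 0, "gripper": 1}])

```text
t: 0.93
tcp_pos: [0.2638, -0.3304, 0.3048]
tcp_rot: [[0.945, 0.327, -0.0], [0.327, -0.945, -0.0], [-0.0, 0.0, -1.0]]
force: [0.8, -1.4, 0.6]
gripper_width: 0.0003
grasp_force: 0.0
```

```bash
python3 -c "
from h import *
s=robot.read_state();print(s['t'],s['tcp_pos'],np.round(s['q'],1),s['gripper_width'])"
```

```text
0.9333 [ 0.26376648 -0.33037083  0.30481131] [ 58.   -1.9 -10.5 112.   -0.4  69.9 -23.2] 0.0002905531215046977
```

```bash
cat >> h.py <<'E'
def plan(p,a,wps):
    # p xyz start, a world angle of tool x (deg); wps: list of (xyz,angle,nrows)
    p=np.array(p,float);k=0
    for w,b,n in wps:
        w=np.array(w,float);q0=p.copy();a0=a
        for i in range(n):
            tgt=q0+(w-q0)*(i+1)/n;d=tgt-p;A=np.radians(a)
            x=[np.cos(A),np.sin(A)];y=[np.sin(A),-np.cos(A)]
            t=np.round([x[0]*d[0]+x[1]*d[1],y[0]*d[0]+y[1]*d[1],-d[2]],4)
            yw=round(-((a0+(b-a0)*(i+1)/n)-a),2)
            p=p+np.array([t[0]*x[0]+t[1]*y[0],t[0]*x[1]+t[1]*y[1],-t[2]]);a-=yw
            print(k//5,t.tolist(),yw);k+=1
E
python3 -c "
from h import *
plan([.264,-.330,.305],19.1,[((.40,0,.305),81.6,10),((.592,.325,.25),144.1,10)])"
```

```text
0 [0.0236, -0.0267, -0.0] -6.25
0 [0.0265, -0.024, -0.0] -6.25
0 [0.0289, -0.021, -0.0] -6.25
0 [0.0309, -0.0177, -0.0] -6.25
0 [0.0328, -0.0143, -0.0] -6.25
1 [0.0341, -0.0105, -0.0] -6.25
1 [0.035, -0.0069, -0.0] -6.25
1 [0.0356, -0.0029, -0.0] -6.25
1 [0.0356, 0.0009, -0.0] -6.25
1 [0.0354, 0.0048, -0.0] -6.25
2 [0.035, 0.0142, 0.0055] -6.25
2 [0.0332, 0.018, 0.0055] -6.25
2 [0.031, 0.0215, 0.0055] -6.25
2 [0.0285, 0.0247, 0.0055] -6.25
2 [0.0257, 0.0277, 0.0055] -6.25
3 [0.0225, 0.0303, 0.0055] -6.25
3 [0.019, 0.0326, 0.0055] -6.25
3 [0.0154, 0.0345, 0.0055] -6.25
3 [0.0116, 0.0359, 0.0055] -6.25
3 [0.0076, 0.037, 0.0055] -6.25
```

>>> step_arm(rows=[{"travel": [0.024, -0.027, 0], "yaw": -6.25, "gripper": 1}, {"travel": [0.026, -0.024, 0], "yaw": -6.25, "gripper": 1}, {"travel": [0.029, -0.021, 0], "yaw": -6.25, "gripper": 1}, {"travel": [0.031, -0.018, 0], "yaw": -6.25, "gripper": 1}, {"travel": [0.033, -0.014, 0], "yaw": -6.25, "gripper": 1}])

```text
t: 1.35
tcp_pos: [0.3314, -0.1647, 0.3048]
tcp_rot: [[0.634, 0.773, -0.0], [0.773, -0.634, -0.0], [-0.0, 0.0, -1.0]]
force: [0.9, 0.1, 0.3]
gripper_width: 0.0002
grasp_force: 0.0
```

>>> step_arm(rows=[{"travel": [0.034, -0.01, 0], "yaw": -6.25, "gripper": 1}, {"travel": [0.035, -0.007, 0], "yaw": -6.25, "gripper": 1}, {"travel": [0.036, -0.003, 0], "yaw": -6.25, "gripper": 1}, {"travel": [0.036, 0.001, 0], "yaw": -6.25, "gripper": 1}, {"travel": [0.035, 0.005, 0], "yaw": -6.25, "gripper": 1}])

```text
t: 1.77
tcp_pos: [0.4001, 0.0003, 0.305]
tcp_rot: [[0.14, 0.99, 0.0], [0.99, -0.14, -0.0], [-0.0, 0.0, -1.0]]
force: [1.2, -0.5, -0.2]
gripper_width: -0.0
grasp_force: 0.0
```

>>> step_arm(rows=[{"travel": [0.035, 0.014, 0.005], "yaw": -6.25, "gripper": 1}, {"travel": [0.033, 0.018, 0.005], "yaw": -6.25, "gripper": 1}, {"travel": [0.031, 0.022, 0.005], "yaw": -6.25, "gripper": 1}, {"travel": [0.028, 0.025, 0.005], "yaw": -6.25, "gripper": 1}, {"travel": [0.026, 0.028, 0.005], "yaw": -6.25, "gripper": 1}])

```text
t: 2.18
tcp_pos: [0.4975, 0.1623, 0.2795]
tcp_rot: [[-0.393, 0.92, 0.0], [0.92, 0.393, 0.0], [0.0, 0.0, -1.0]]
force: [0.6, -2.1, -0.7]
gripper_width: 0.0003
grasp_force: 0.0
```

>>> step_arm(rows=[{"travel": [0.022, 0.03, 0.005], "yaw": -6.25, "gripper": 1}, {"travel": [0.019, 0.033, 0.005], "yaw": -6.25, "gripper": 1}, {"travel": [0.015, 0.034, 0.005], "yaw": -6.25, "gripper": 1}, {"travel": [0.012, 0.036, 0.005], "yaw": -6.25, "gripper": 1}, {"travel": [0.007, 0.037, 0.005], "yaw": -6.25, "gripper": 1}])

```text
t: 2.6
tcp_pos: [0.5937, 0.3238, 0.2538]
tcp_rot: [[-0.813, 0.582, -0.001], [0.582, 0.813, -0.0], [0.0, -0.001, -1.0]]
force: [0.4, -0.6, 2.1]
gripper_width: -0.0003
grasp_force: 0.0
```

>>> step_arm(rows=[{"travel": [0, 0, 0], "yaw": 0, "gripper": 1}, {"travel": [0, 0, 0], "yaw": 0, "gripper": 1}])

```text
t: 2.77
tcp_pos: [0.5925, 0.324, 0.2529]
tcp_rot: [[-0.812, 0.584, -0.003], [0.584, 0.812, 0.001], [0.003, -0.001, -1.0]]
force: [-0.2, -0.5, -0.3]
gripper_width: -0.0001
grasp_force: 0.0
```

```bash
python3 -c "
from h import *
s=robot.read_state();print(s['t'],s['tcp_pos'],np.round(s['tcp_rot'],3).tolist(),np.round(s['q'],1))
c=get_calibration('wrist');cv2.imwrite('pics/w1.png',snapshot('wrist')[:,:,::-1]);np.savez('w1.npz',**c);print(c)"
```

```text
2.7667 [0.59249425 0.32403363 0.25292988] [[-0.812, 0.584, -0.003], [0.584, 0.812, 0.001], [0.003, -0.001, -1.0]] [  0.3  35.6 -49.4  80.6  26.9  76.2   4.1]
{'camera_matrix': array([[351.51989859,   0.        , 322.28063451],
       [  0.        , 351.51989859, 238.30178794],
       [  0.        ,   0.        ,   1.        ]]), 'world_from_camera': array([[ 5.83099716e-01, -7.69885740e-01, -2.59365897e-01,
         5.25038318e-01],
       [ 8.12400565e-01,  5.52666684e-01,  1.85916268e-01,
         3.72444806e-01],
       [ 2.08606646e-04, -3.19116724e-01,  9.47715397e-01,
         4.12491059e-01],
       [ 0.00000000e+00,  0.00000000e+00,  0.00000000e+00,
         1.00000000e+00]])}
```

View pics/w1.png

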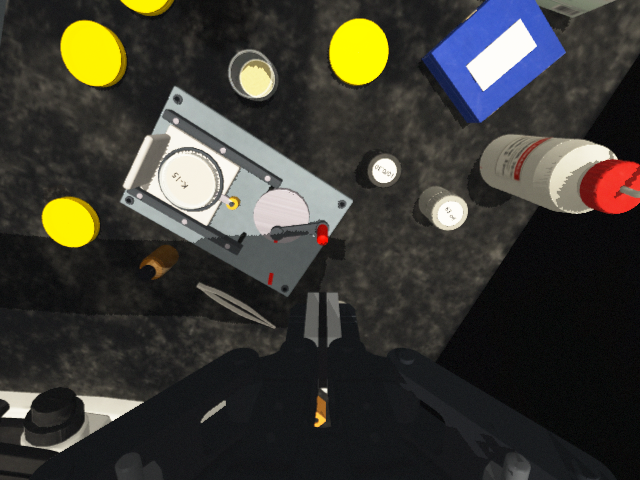

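The wrist view shows the pin top near (322,238) and the mark at (271,279). The plate corners are at about (177,87), (353,203), (288,296) and (122,202), and the canister is at (383,170).

Run:
```python
from h import *
c=dict(np.load('w1.npz'))
im=cv2.imread('pics/w1.png').astype(int);B,G,R_=im[:,:,0],im[:,:,1],im[:,:,2]
m=((R_>110)&(G<70)&(B<70)).astype(np.uint8);m[:,400:]=0;m[330:]=0
k,l,st,ce=cv2.connectedComponentsWithStats(m)
pts=[((177,87),(-.118,.075)),((353,203),(.112,.075)),((288,296),(.112,-.075)),((122,202),(-.118,-.075))]
P=np.array([onplane(c,*p,.01)[:2] for p,_ in pts]);F=np.array([f for _,f in pts])
Pc,Fc=P-P.mean(0),F-F.mean(0)
U,S,Vt=np.linalg.svd(Fc.T@Pc);R=Vt.T@U.T;t=P.mean(0)-R@F.mean(0)
print('res',P-(F@R.T+t));psi=np.degrees(np.arctan2(R[1,0],R[0,0]));print('origin',t,'yaw',psi);piv=R@[.0555,0]+t;print('piv',piv)
for i in range(1,k):
  print(st[i],ce[i])
  for z in(.01,.055,.076):
    w=onplane(c,*ce[i],z)[:2];d=R.T@(w-piv);print(z,w,d,np.hypot(*d),np.degrees(np.arctan2(d[1],d[0])))
print('can top',onplane(c,383,168,.062))
```

```text
res [[ 0.00200194 -0.00052438]
 [-0.00064245 -0.00278028]
 [-0.00272757  0.00152576]
 [ 0.00136809  0.00177891]]
origin [0.54407026 0.24041286] yaw 21.182387262420978
piv [0.5958204  0.26046712]
[317 224  11  21 204] [322.17156863 234.5       ]
0.01 [0.63119034 0.29619603] [0.04589039 0.02053439] 0.05027512852798492 24.106892599360915
0.055 [0.61932215 0.30472093] [0.03790444 0.03277173] 0.05010720989735028 40.84630377290232
0.076 [0.61378366 0.30869922] [0.03417766 0.03848249] 0.05146857550480106 48.39058212308114
[274 240   4   3   8] [275.125 241.25 ]
0.01 [0.60493518 0.24487768] [ 0.00286589 -0.01782965] 0.018058508071124312 -80.86854118524496
0.055 [0.59600241 0.25914016] [-0.00030976 -0.00130307] 0.001339379066534917 -103.37193032157509
0.076 [0.59183379 0.26579599] [-0.00179173  0.00640934] 0.006655065607550451 105.61832738811304
[268 273   6  12  53] [270.1509434  278.37735849]
0.01 [0.6401574  0.20930412] [ 0.02285424 -0.06372681] 0.06770097487258718 -70.27073034074152
0.055 [0.62728666 0.22754386] [ 0.01744382 -0.04206875] 0.04554192108203404 -67.47865083803995
0.076 [0.62128031 0.23605573] [ 0.01491895 -0.03196166] 0.03527212530372171 -64.97793786183041
can top [0.59645825 0.39494783 0.062     ]
```

>>> step_arm(rows=[{"travel": [0, 0, 0.037], "yaw": -1, "gripper": 1}, {"travel": [0, 0, 0.037], "yaw": -1, "gripper": 1}, {"travel": [0, 0, 0.037], "yaw": -1, "gripper": 1}, {"travel": [0, 0, 0.037], "yaw": -1, "gripper": 1}, {"travel": [0, 0, 0.04], "yaw": -1, "gripper": 1}])

```text
t: 3.23
tcp_pos: [0.5936, 0.3207, 0.0668]
tcp_rot: [[-0.857, 0.515, 0.002], [0.515, 0.857, -0.0], [-0.002, 0.001, -1.0]]
force: [1.0, -0.0, 0.2]
gripper_width: 0.0002
grasp_force: 0.0
```

>>> step_arm(rows=[{"travel": [0, 0, 0], "yaw": 0, "gripper": 1}, {"travel": [0, 0, 0], "yaw": 0, "gripper": 1}])

```text
t: 3.4
tcp_pos: [0.5927, 0.321, 0.0671]
tcp_rot: [[-0.857, 0.515, -0.002], [0.515, 0.857, -0.001], [0.001, -0.002, -1.0]]
force: [-0.1, 0.2, 1.2]
gripper_width: 0.0001
grasp_force: 0.0
```

```bash
cat >> h.py <<'E'
PIV=np.array([.594,.262])
def fing(th,s,z=.065):
    a=np.radians(th);return (*(PIV+.052*np.array([np.cos(a),np.sin(a)])+s*np.array([-np.sin(a),np.cos(a)])),z)
def pose():
    s=robot.read_state();return s['tcp_pos'],np.degrees(np.arctan2(s['tcp_rot'][1,0],s['tcp_rot'][0,0]))
E
python3 -c "
from h import *
p,a=pose();print(p,a)
plan(p,a,[(fing(59,20),149,5)])
plan(fing(59,20),149,[(fing(th,16),th+90,1) for th in range(54,-46,-5)])"
```

```text
[0.59269231 0.32097423 0.0670616 ] 148.99986062527742
0 [3.9937, 0.0004, 0.0004] -0.0
0 [3.9937, 0.0004, 0.0004] -0.0
0 [3.9937, 0.0004, 0.0004] -0.0
0 [3.9937, 0.0005, 0.0004] -0.0
0 [3.9937, 0.0004, 0.0005] -0.0
0 [-4.0654, 1.3943, -0.0] 5.0
0 [-0.0654, 1.3943, -0.0] 5.0
0 [-0.0655, 1.3943, -0.0] 5.0
0 [-0.0654, 1.3943, -0.0] 5.0
0 [-0.0654, 1.3943, -0.0] 5.0
1 [-0.0654, 1.3943, -0.0] 5.0
1 [-0.0654, 1.3943, -0.0] 5.0
1 [-0.0655, 1.3943, -0.0] 5.0
1 [-0.0654, 1.3942, -0.0] 5.0
1 [-0.0654, 1.3943, -0.0] 5.0
2 [-0.0654, 1.3943, -0.0] 5.0
2 [-0.0654, 1.3943, -0.0] 5.0
2 [-0.0654, 1.3943, -0.0] 5.0
2 [-0.0654, 1.3943, -0.0] 5.0
2 [-0.0655, 1.3943, -0.0] 5.0
3 [-0.0654, 1.3943, -0.0] 5.0
3 [-0.0654, 1.3943, -0.0] 5.0
3 [-0.0654, 1.3943, -0.0] 5.0
3 [-0.0654, 1.3943, -0.0] 5.0
3 [-0.0654, 1.3943, -0.0] 5.0
```

>>> step_arm(rows=[{"travel": [-0.004, 0, 0.001], "yaw": 0, "gripper": 1}, {"travel": [-0.004, 0.001, 0.001], "yaw": 0, "gripper": 1}, {"travel": [-0.003, 0, 0], "yaw": 0, "gripper": 1}, {"travel": [-0.003, 0, 0], "yaw": 0, "gripper": 1}, {"travel": [0, 0, 0], "yaw": 0, "gripper": 1}])

```text
t: 3.82
tcp_pos: [0.6067, 0.3155, 0.0658]
tcp_rot: [[-0.858, 0.514, 0.001], [0.514, 0.858, 0.0], [-0.001, 0.001, -1.0]]
force: [0.3, -0.1, -0.1]
gripper_width: 0.0002
grasp_force: 0.0
```

>>> step_arm(rows=[{"travel": [-0.0046, 0.0012, 0], "yaw": 5, "gripper": 1}, {"travel": [-0.0046, 0.0012, 0], "yaw": 5, "gripper": 1}, {"travel": [-0.0046, 0.0012, 0], "yaw": 5, "gripper": 1}, {"travel": [-0.0046, 0.0012, 0], "yaw": 5, "gripper": 1}, {"travel": [-0.0046, 0.0012, 0], "yaw": 5, "gripper": 1}])

```text
t: 4.23
tcp_pos: [0.627, 0.3057, 0.0653]
tcp_rot: [[-0.557, 0.83, 0.0], [0.83, 0.557, 0.0], [0.0, 0.0, -1.0]]
force: [0.4, -0.3, -0.0]
gripper_width: -0.0001
grasp_force: 0.0
```

```bash
python3 -c "
from h import *
p,a=pose();th=np.radians(a-90);d=p[:2]-PIV;print(p,a,'radial',d@[np.cos(th),np.sin(th)],'tang',d@[-np.sin(th),np.cos(th)])
cv2.imwrite('pics/w2.png',snapshot('wrist')[:,:,::-1])"
```

```text
[0.62697748 0.30570741 0.06530432] 123.88266895349636 radial 0.05174389444143106 tang 0.017900312847938065
```

View pics/w2.png

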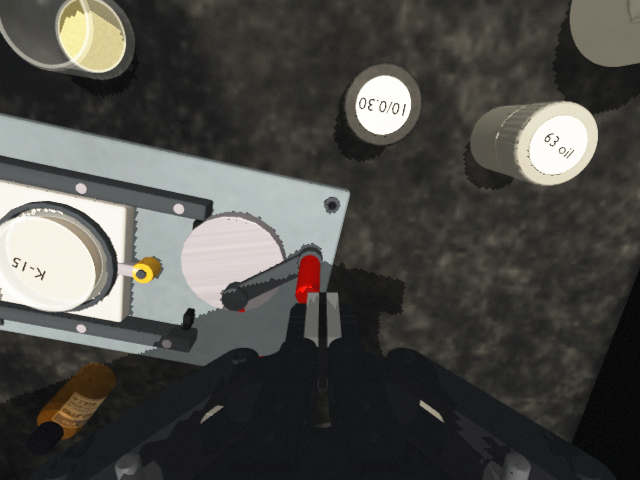

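Run:
```python
from h import *
c=get_calibration('wrist');print(np.round(c['world_from_camera'],3).tolist())
im=cv2.imread('pics/w2.png').astype(int);B,G,R_=im[:,:,0],im[:,:,1],im[:,:,2]
m=((R_>110)&(G<70)&(B<70));ys,xs=np.where(m);print(xs.min(),xs.max(),ys.min(),ys.max())
p,a=pose();th=np.radians(a-90);T=np.array([[np.cos(np.radians(a)),np.sin(np.radians(a))],[np.cos(th),np.sin(th)]])
for u,v,z in((311,256,.035),(308,262,.04),(306,302,.076),(322,293,.046),(311,250,.03),(235,297,.035)):
  w=onplane(c,u,v,z)[:2];d=w-PIV;print((u,v,z),w,'tool xy rel tcp',T@(w-p[:2]),'ang',np.degrees(np.arctan2(d[1],d[0])),np.hypot(*d))
```

```text
[[0.834, -0.522, -0.179, 0.581], [0.552, 0.79, 0.267, 0.374], [0.002, -0.322, 0.947, 0.225], [0.0, 0.0, 0.0, 1.0]]
238 319 255 312
(311, 256, 0.035) [0.61778364 0.3080812 ] tool xy rel tcp [ 0.00812975 -0.00659239] ang 62.70063265006035 0.05185689950571589
(308, 262, 0.04) [0.61739208 0.30581457] tool xy rel tcp [ 0.00645412 -0.0081682 ] ang 61.90276669235639 0.049667956106760294
(306, 302, 0.076) [0.62070791 0.30133469] tool xy rel tcp [ 0.00088859 -0.00787001] ang 55.8238341229854 0.04754503711848239
(322, 293, 0.046) [0.63311594 0.29644451] tool xy rel tcp [-0.01002978 -0.00021088] ang 41.36633044294477 0.05211987495693869
(311, 250, 0.03) [0.61667145 0.30953713] tool xy rel tcp [ 0.00995756 -0.00671814] ang 64.50254909908261 0.05266662115559208
(235, 297, 0.035) [0.59396901 0.26045118] tool xy rel tcp [-0.01849191 -0.05271226] ang -91.14620601332983 0.0015491320913154432
```

The pin hasn't moved: it is still at a world angle of about 60°. The fingers passed it without any force, so I'll check how the tips sit relative to the pin in close-ups.

Run:
```python
from h import *
a=cv2.imread('pics/w2.png')[220:360,260:400]
out=[cv2.resize(a,(400,400),interpolation=cv2.INTER_CUBIC)]
p,_=pose()
for n in('scene','side'):
  im=np.ascontiguousarray(snapshot(n)[:,:,::-1]);c=get_calibration(n);cv2.imwrite(f'pics/{n}3.png',im)
  T=np.linalg.inv(c['world_from_camera'])
  for dz in(-.019,.0):
    q=T@[p[0],p[1],p[2]+dz,1];u=c['camera_matrix'][0,0]*q[0]/-q[2]+c['camera_matrix'][0,2];v=c['camera_matrix'][1,1]*-q[1]/-q[2]+c['camera_matrix'][1,2];print(n,dz,u,v)
  uu,vv=int(u),int(v);crop=im[vv-40:vv+40,uu-40:uu+40];out.append(cv2.resize(crop,(400,400),interpolation=cv2.INTER_CUBIC))
o=np.hstack(out);cv2.imwrite('pics/c3.png',cv2.resize(o,(800,267)) if 0 else np.vstack([np.hstack(out[1:])]))
cv2.imwrite('pics/c3w.png',out[0])
```

```text
scene -0.019 268.21912665269656 233.42287179239483
scene 0.0 267.85984832572296 225.75101788976824
side -0.019 253.5579816260149 239.66281339680984
side 0.0 252.7834862336154 230.01300146552225
```

View pics/c3.png

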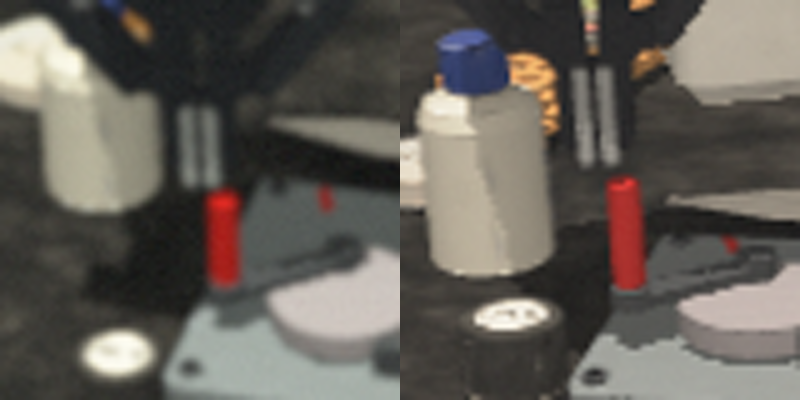

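The fingertips stand above the pin top, near scene (267,222) and side (251,223), so they are not where I expected. I'll triangulate them.

Run:
```python
from h import *
p,a=pose()
def tri(obs):
  A=np.zeros((3,3));b=np.zeros(3)
  for n,u,v in obs:
    o,d=ray(get_calibration(n),u,v);d/=np.linalg.norm(d);M=np.eye(3)-np.outer(d,d);A+=M;b+=M@o
  x=np.linalg.solve(A,b);r=[np.linalg.norm(np.cross(x-o,d/np.linalg.norm(d))) for o,d in(ray(get_calibration(n),u,v) for n,u,v in obs)]
  return x,r
ang=np.radians(a)
for obs in([('scene',266.8,222.2),('side',251.2,222.4),('wrist',322,293)],[('scene',266.8,222.2),('wrist',322,293)],[('side',251.2,222.4),('wrist',322,293)]):
  x,r=tri(obs);d=x-p;print(x,np.round(r,4),'tool',d[:2]@[np.cos(ang),np.sin(ang)],d[:2]@[np.sin(ang),-np.cos(ang)],-d[2])
```

```text
[0.62159483 0.3144862  0.08352019] [0.0013 0.001  0.0011] tool 0.010304059104525885 0.0006217521082385003 -0.018295343270280567
[0.62258269 0.31271935 0.08066338] [0.0007 0.0007] tool 0.00828756890854956 0.00044461959304738664 -0.015438534270406146
[0.62153171 0.31430966 0.08441464] [0.0008 0.0008] tool 0.01019360944595365 0.0004702565033749247 -0.019189799040055952
```

The visible tips end about 18 mm short of the reported TCP, so they were passing over the pin. I'll back up along the arc, go about 32 mm lower and push again.

>>> step_arm(rows=[{"travel": [0.0046, -0.0014, 0], "yaw": -5, "gripper": 1}, {"travel": [0.0046, -0.0014, 0], "yaw": -5, "gripper": 1}, {"travel": [0.0046, -0.0014, 0], "yaw": -5, "gripper": 1}, {"travel": [0.0046, -0.0014, 0], "yaw": -5, "gripper": 1}, {"travel": [0.0046, -0.0014, 0], "yaw": -5, "gripper": 1}])

```text
t: 4.8
tcp_pos: [0.6053, 0.3177, 0.0651]
tcp_rot: [[-0.863, 0.506, -0.0], [0.506, 0.863, 0.0], [0.0, 0.0, -1.0]]
force: [1.0, -0.6, -0.1]
gripper_width: 0.0001
grasp_force: 0.0
```

>>> step_arm(rows=[{"travel": [0.006, 0, 0], "yaw": 0, "gripper": 1}, {"travel": [0.006, 0, 0], "yaw": 0, "gripper": 1}, {"travel": [0, 0, 0], "yaw": 0, "gripper": 1}, {"travel": [0, 0, 0.008], "yaw": 0, "gripper": 1}, {"travel": [0, 0, 0.008], "yaw": 0, "gripper": 1}])

```text
t: 5.22
tcp_pos: [0.596, 0.3233, 0.0486]
tcp_rot: [[-0.858, 0.514, 0.001], [0.514, 0.858, 0.0], [-0.001, 0.001, -1.0]]
force: [-0.5, -0.3, -0.2]
gripper_width: -0.0003
grasp_force: 0.0
```

>>> step_arm(rows=[{"travel": [0, 0, 0.005], "yaw": 0, "gripper": 1}, {"travel": [0, 0, 0.005], "yaw": 0, "gripper": 1}, {"travel": [0, 0, 0.006], "yaw": 0, "gripper": 1}, {"travel": [0, 0, 0], "yaw": 0, "gripper": 1}])

```text
t: 5.55
tcp_pos: [0.5951, 0.3229, 0.0314]
tcp_rot: [[-0.858, 0.513, -0.001], [0.513, 0.858, -0.001], [0.001, -0.001, -1.0]]
force: [0.4, -0.8, -0.3]
gripper_width: 0.0
grasp_force: 0.0
```

>>> step_arm(rows=[{"travel": [-0.004, 0, 0], "yaw": 0, "gripper": 1}, {"travel": [-0.004, 0, 0], "yaw": 0, "gripper": 1}, {"travel": [-0.004, 0, 0], "yaw": 0, "gripper": 1}, {"travel": [-0.002, 0, 0], "yaw": 0, "gripper": 1}])

```text
t: 5.88
tcp_pos: [0.6081, 0.3162, 0.0332]
tcp_rot: [[-0.858, 0.514, 0.0], [0.514, 0.858, 0.001], [0.0, 0.001, -1.0]]
force: [-5.0, 3.7, 1.1]
gripper_width: 0.0
grasp_force: 3.0
```

```bash
cat >> h.py <<'E'
def pinpx(save):
    c=get_calibration('wrist');im=snapshot('wrist');cv2.imwrite(save,im[:,:,::-1]);im=im.astype(int)
    m=((im[:,:,0]>110)&(im[:,:,1]<70)&(im[:,:,2]<70));m[340:]=0;m[:,500:]=0
    k,l,st,ce=cv2.connectedComponentsWithStats(m.astype(np.uint8))
    for i in range(1,k):
        if st[i][4]>25:
            print(st[i],ce[i])
            for z in(.01,.055):
                w=onplane(c,*ce[i],z)[:2];d=w-PIV;print('  z',z,w,'ang',np.degrees(np.arctan2(d[1],d[0])),np.hypot(*d))
def rel():
    p,a=pose();th=np.radians(a-90);d=p[:2]-PIV;print(p,'ang',a-90,'radial',d@[np.cos(th),np.sin(th)],'tang',d@[-np.sin(th),np.cos(th)])
E
python3 -c "
from h import *
rel();pinpx('pics/w4.png')"
```

```text
[0.6080546  0.31618809 0.03323671] ang 59.09592347028857 radial 0.05371339207607947 tang 0.01577188286852431
```

>>> step_arm(rows=[{"travel": [-0.0046, 0.0012, 0], "yaw": 5, "gripper": 1}, {"travel": [-0.0046, 0.0012, 0], "yaw": 5, "gripper": 1}, {"travel": [-0.0046, 0.0012, 0], "yaw": 5, "gripper": 1}, {"travel": [-0.0046, 0.0012, 0], "yaw": 5, "gripper": 1}, {"travel": [-0.0046, 0.0012, 0], "yaw": 5, "gripper": 1}])

```text
t: 6.35
tcp_pos: [0.6286, 0.3072, 0.0334]
tcp_rot: [[-0.558, 0.83, 0.0], [0.83, 0.558, 0.002], [0.002, 0.002, -1.0]]
force: [-0.8, 7.8, -1.2]
gripper_width: 0.0001
grasp_force: 3.5
```

>>> step_arm(rows=[{"travel": [-0.0046, 0.0012, 0], "yaw": 5, "gripper": 1}, {"travel": [-0.0046, 0.0012, 0], "yaw": 5, "gripper": 1}, {"travel": [-0.0046, 0.0012, 0], "yaw": 5, "gripper": 1}, {"travel": [-0.0046, 0.0012, 0], "yaw": 5, "gripper": 1}, {"travel": [-0.0046, 0.0012, 0], "yaw": 5, "gripper": 1}])

```text
t: 6.77
tcp_pos: [0.6441, 0.2888, 0.0335]
tcp_rot: [[-0.155, 0.988, 0.002], [0.988, 0.155, 0.003], [0.002, 0.002, -1.0]]
force: [3.7, 8.0, -2.0]
gripper_width: -0.0001
grasp_force: 3.7
```

```bash
python3 -c "
from h import *
rel();pinpx('pics/w5.png');print(np.round(robot.read_state()['q'],1),robot.read_state()['force'])"
```

```text
[0.64411795 0.28883511 0.03350754] ang 8.927471654981659 radial 0.05367517605028291 tang 0.018732508255250673
[ -5.8  47.1 -32.1  85.7  28.2  55.3 -37.4] [ 3.65258292  6.11952542 -2.10817256]
```

>>> step_arm(rows=[{"travel": [-0.005, 0.0013, 0], "yaw": 5, "gripper": 1}, {"travel": [-0.005, 0.0013, 0], "yaw": 5, "gripper": 1}, {"travel": [-0.005, 0.0013, 0], "yaw": 5, "gripper": 1}, {"travel": [-0.005, 0.0013, 0], "yaw": 5, "gripper": 1}, {"travel": [-0.005, 0.0013, 0], "yaw": 5, "gripper": 1}])

```text
t: 7.23
tcp_pos: [0.6508, 0.2632, 0.0336]
tcp_rot: [[0.277, 0.961, 0.003], [0.961, -0.277, 0.002], [0.003, 0.002, -1.0]]
force: [6.6, 5.7, -2.1]
gripper_width: 0.0001
grasp_force: 3.6
```

>>> step_arm(rows=[{"travel": [-0.0048, 0.0012, 0], "yaw": 5, "gripper": 1}, {"travel": [-0.0048, 0.0012, 0], "yaw": 5, "gripper": 1}, {"travel": [-0.0048, 0.0012, 0], "yaw": 5, "gripper": 1}, {"travel": [0, 0, 0], "yaw": 0, "gripper": 1}])

```text
t: 7.57
tcp_pos: [0.649, 0.2471, 0.0336]
tcp_rot: [[0.519, 0.855, 0.002], [0.855, -0.519, 0.001], [0.002, 0.002, -1.0]]
force: [3.3, 2.0, -0.9]
gripper_width: -0.0
grasp_force: 1.5
```

```bash
python3 -c "
from h import *
rel();pinpx('pics/w6.png');snap=snapshot('scene');cv2.imwrite('pics/scene6.png',snap[:,:,::-1])
print(np.round(robot.read_state()['q'],1))"
```

```text
[0.64898979 0.24711688 0.03355938] ang -31.265131158335883 radial 0.05472821793732529 tang 0.015817931951004463
[ -7.8  44.1 -23.4  87.8  20.5  52.2 -68.9]
```

View pics/w6.png

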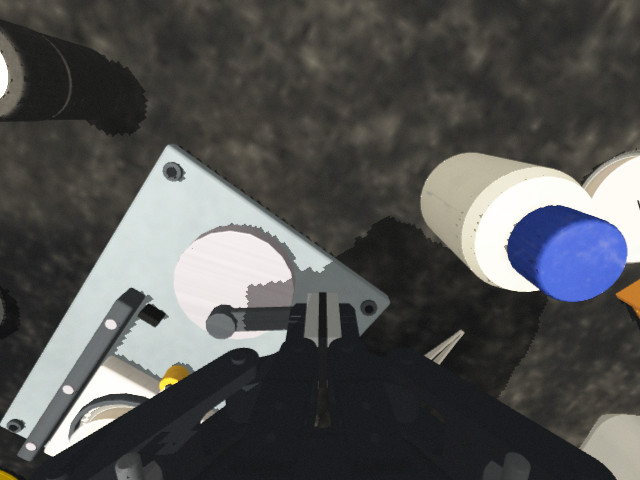

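The lever is square to the fingers, so the pin is at about -31° and needs about 16° more.

>>> step_arm(rows=[{"travel": [-0.0046, 0.001, 0], "yaw": 5, "gripper": 1}, {"travel": [-0.0046, 0.001, 0], "yaw": 5, "gripper": 1}, {"travel": [-0.0046, 0.001, 0], "yaw": 5, "gripper": 1}, {"travel": [0, 0, 0], "yaw": 0, "gripper": 1}])

```text
t: 8.0
tcp_pos: [0.6431, 0.234, 0.0333]
tcp_rot: [[0.722, 0.692, 0.002], [0.692, -0.722, 0.0], [0.001, 0.001, -1.0]]
force: [4.2, -0.7, -1.2]
gripper_width: 0.0001
grasp_force: 1.6
```

```bash
python3 -c "
from h import *
rel()"
```

```text
[0.64308205 0.2339919  0.03334282] ang -46.22045702698374 radial 0.05418120833081513 tang 0.01605920350395076
```

>>> step_arm(rows=[{"travel": [0.008, 0, 0], "yaw": 0, "gripper": 1}, {"travel": [0.012, 0, 0], "yaw": 0, "gripper": 1}, {"travel": [0.0, 0, -0.04], "yaw": 0, "gripper": 1}, {"travel": [0.0, 0, -0.041], "yaw": 0, "gripper": 1}, {"travel": [0.0, 0, -0.041], "yaw": 0, "gripper": 1}])

```text
t: 8.42
tcp_pos: [0.656, 0.2493, 0.1558]
tcp_rot: [[0.716, 0.698, -0.002], [0.698, -0.716, -0.0], [-0.002, -0.001, -1.0]]
force: [0.1, 0.2, 1.0]
gripper_width: -0.0
grasp_force: 0.0
```

>>> step_arm(rows=[{"travel": [0, 0, -0.041], "yaw": 0, "gripper": 1}, {"travel": [0, 0, -0.02], "yaw": 0, "gripper": 1}, {"travel": [0, 0, 0], "yaw": 0, "gripper": 1}, {"travel": [0, 0, 0], "yaw": 0, "gripper": 1}])

```text
t: 8.75
tcp_pos: [0.6569, 0.2493, 0.2172]
tcp_rot: [[0.717, 0.697, 0.002], [0.697, -0.717, 0.001], [0.002, 0.001, -1.0]]
force: [0.5, -0.7, 0.3]
gripper_width: 0.0
grasp_force: 0.0
```

```bash
python3 -c "
from h import *
rel();pinpx('pics/w7.png')
c=get_calibration('wrist');np.savez('w7.npz',**c)"
```

```text
[0.65694905 0.24931582 0.21718587] ang -45.799401301896935 radial 0.05297968362313548 tang 0.03628531850275177
[331 236  14   5  64] [337.25   237.8125]
  z 0.01 [0.63905889 0.20947869] ang -49.37317143522053 0.06920109726553199
  z 0.055 [0.64849605 0.22146144] ang -36.64485063270892 0.06792050291434935
[318 238  12  24 255] [323.43921569 249.7372549 ]
  z 0.01 [0.6184334  0.21057239] ang -64.58747803999252 0.0569367153291092
  z 0.055 [0.63040213 0.2224209 ] ang -47.39428687359061 0.053773785867356635
```

View pics/w7.png

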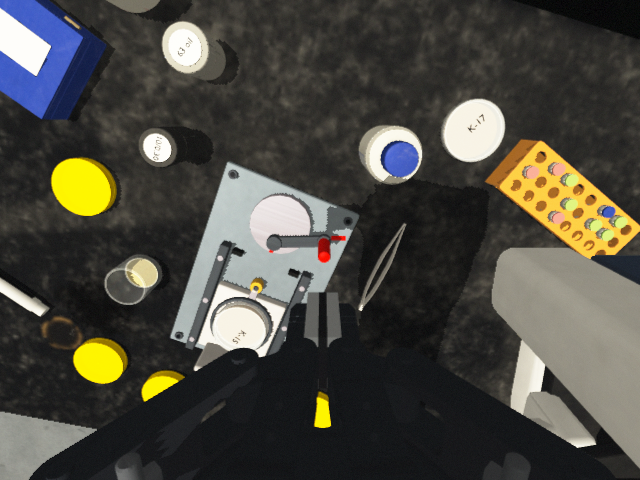

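The lever now points at the mark: the pin is at -47.4° and the mark at -49.4°. Next is moving behind the rear plate.

```bash
python3 -c "
from h import *
c=get_calibration('scene')
for p in((404,223),(415,279),(402,308)):print(onplane(c,*p,.012)[:2])
w=dict(np.load('w7.npz'))
for p,z in(((212,362),.06),((233,163),.01),((357,213),.01),((171,340),.01),((243,325),.039),((257,287),.024)):print(p,onplane(w,*p,z)[:2])
p,a=pose();print(p,a)
plan(p,a,[((.400,.184,.217),22,8)])"
```

```text
[0.4407253  0.06624044]
[0.33305256 0.22274243]
[0.31461425 0.31022762]
(212, 362) [0.45533055 0.21932084]
(233, 163) [0.62101486 0.34274949]
(357, 213) [0.67293344 0.21403625]
(171, 340) [0.40436731 0.2612243 ]
(243, 325) [0.50033322 0.2196354 ]
(257, 287) [0.53872414 0.23596759]
[0.6564134  0.2489406  0.21559895] 44.18564599014702
0 [-0.0286, -0.0165, -0.0002] 2.77
0 [-0.0294, -0.0151, -0.0002] 2.78
0 [-0.0302, -0.0137, -0.0001] 2.77
0 [-0.0307, -0.0122, -0.0002] 2.77
0 [-0.0313, -0.0107, -0.0002] 2.78
1 [-0.0317, -0.0092, -0.0002] 2.77
1 [-0.0322, -0.0076, -0.0001] 2.77
1 [-0.0325, -0.0061, -0.0002] 2.78
```

>>> step_arm(rows=[{"travel": [-0.0286, -0.0165, 0], "yaw": 2.8, "gripper": 1}, {"travel": [-0.0294, -0.0151, 0], "yaw": 2.8, "gripper": 1}, {"travel": [-0.03, -0.0137, 0], "yaw": 2.8, "gripper": 1}, {"travel": [-0.0307, -0.0122, 0], "yaw": 2.8, "gripper": 1}, {"travel": [-0.0313, -0.0107, 0], "yaw": 2.8, "gripper": 1}])

```text
t: 9.22
tcp_pos: [0.4941, 0.2079, 0.2143]
tcp_rot: [[0.866, 0.5, -0.003], [0.5, -0.866, -0.001], [-0.003, -0.001, -1.0]]
force: [0.9, 0.6, 1.0]
gripper_width: 0.0001
grasp_force: 0.0
```

>>> step_arm(rows=[{"travel": [-0.0317, -0.0092, 0], "yaw": 2.8, "gripper": 1}, {"travel": [-0.0322, -0.0076, 0], "yaw": 2.8, "gripper": 1}, {"travel": [-0.0325, -0.0061, 0], "yaw": 2.8, "gripper": 1}, {"travel": [0, 0, 0], "yaw": 0, "gripper": 1}, {"travel": [0, 0, 0], "yaw": 0, "gripper": 1}])

```text
t: 9.63
tcp_pos: [0.3989, 0.1842, 0.2154]
tcp_rot: [[0.929, 0.371, -0.001], [0.371, -0.929, -0.001], [-0.001, 0.001, -1.0]]
force: [0.5, -0.0, -0.0]
gripper_width: 0.0003
grasp_force: 0.0
```

```bash
python3 -c "
from h import *
p,a=pose();print(p,a,np.round(robot.read_state()['q'],1))
c=get_calibration('wrist');np.savez('w8.npz',**c);pinpx('pics/w8.png')"
```

```text
[0.39891566 0.18416313 0.21544221] 21.782557051550913 [ -6.4   5.6 -23.6 116.8   2.7  58.2 -99.6]
```

View pics/w8.png

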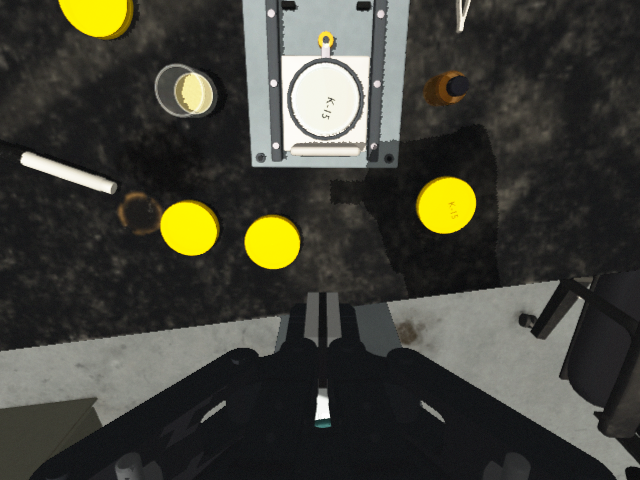

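The fixture is square in this view, with the rear plate centred at (324,150), in line with the fingers at u≈322. I'll descend and push forward.

>>> step_arm(rows=[{"travel": [0, 0, 0.037], "yaw": 0, "gripper": 1}, {"travel": [0, 0, 0.037], "yaw": 0, "gripper": 1}, {"travel": [0, 0, 0.037], "yaw": 0, "gripper": 1}, {"travel": [0, 0, 0.037], "yaw": 0, "gripper": 1}, {"travel": [0, 0, 0.036], "yaw": 0, "gripper": 1}])

```text
t: 10.1
tcp_pos: [0.4002, 0.1848, 0.0294]
tcp_rot: [[0.929, 0.371, -0.001], [0.371, -0.929, 0.001], [-0.001, -0.001, -1.0]]
force: [1.5, 0.1, 0.5]
gripper_width: 0.0001
grasp_force: 0.0
```

>>> step_arm(rows=[{"travel": [0.01, 0, 0], "yaw": 0, "gripper": 1}, {"travel": [0.01, 0, 0], "yaw": 0, "gripper": 1}, {"travel": [0.008, 0, 0], "yaw": 0, "gripper": 1}, {"travel": [0.006, 0, 0], "yaw": 0, "gripper": 1}, {"travel": [0.004, 0, 0], "yaw": 0, "gripper": 1}])

```text
t: 10.52
tcp_pos: [0.4376, 0.1995, 0.0336]
tcp_rot: [[0.929, 0.37, 0.003], [0.37, -0.929, 0.001], [0.003, -0.0, -1.0]]
force: [-0.6, -0.5, 0.1]
gripper_width: 0.0001
grasp_force: 0.0
```

>>> step_arm(rows=[{"travel": [0.003, 0, 0], "yaw": 0, "gripper": 1}, {"travel": [0.003, 0, 0], "yaw": 0, "gripper": 1}, {"travel": [0.002, 0, 0], "yaw": 0, "gripper": 1}, {"travel": [0, 0, 0], "yaw": 0, "gripper": 1}])

```text
t: 10.85
tcp_pos: [0.4431, 0.2017, 0.0322]
tcp_rot: [[0.929, 0.37, 0.0], [0.37, -0.929, 0.0], [0.001, -0.0, -1.0]]
force: [0.2, -0.2, 0.4]
gripper_width: -0.0
grasp_force: 0.0
```

>>> step_arm(rows=[{"travel": [0.002, 0, 0], "yaw": 0, "gripper": 1}, {"travel": [0.002, 0, 0.001], "yaw": 0, "gripper": 1}, {"travel": [0.002, 0, 0.001], "yaw": 0, "gripper": 1}, {"travel": [0.002, 0, 0], "yaw": 0, "gripper": 1}, {"travel": [0.002, 0, 0], "yaw": 0, "gripper": 1}])

```text
t: 11.27
tcp_pos: [0.4521, 0.2053, 0.0297]
tcp_rot: [[0.929, 0.37, -0.001], [0.37, -0.929, -0.0], [-0.001, -0.0, -1.0]]
force: [-1.5, -1.9, -1.2]
gripper_width: 0.0002
grasp_force: 1.0
```

```bash
python3 -c "
from h import *
pinpx('pics/w9.png');cv2.imwrite('pics/side9.png',snapshot('side')[:,:,::-1])
a=cv2.imread('pics/side9.png')[195:295,240:400];b=cv2.imread('pics/w9.png')[0:480,120:520]
cv2.imwrite('pics/c9.png',np.hstack([cv2.resize(a,(480,300),interpolation=cv2.INTER_CUBIC),cv2.resize(b,(250,300))]))"
```

```text
(no output)
```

View pics/c9.png

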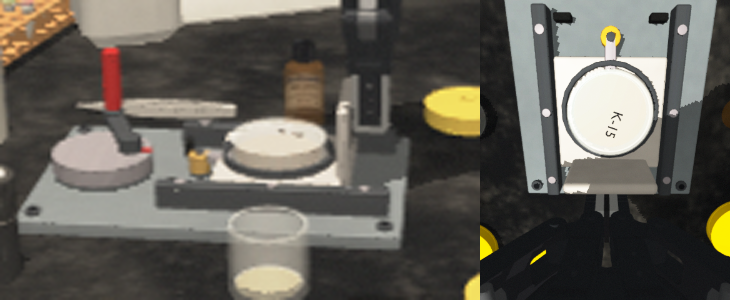

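The fingers are in contact with the rear plate at about 2 N, centred, and the lever is still at the mark. I'll push home.

>>> step_arm(rows=[{"travel": [0.004, 0, 0], "yaw": 0, "gripper": 1}, {"travel": [0.004, 0, 0], "yaw": 0, "gripper": 1}, {"travel": [0.004, 0, 0], "yaw": 0, "gripper": 1}, {"travel": [0.004, 0, 0], "yaw": 0, "gripper": 1}, {"travel": [0.004, 0, 0], "yaw": 0, "gripper": 1}])

```text
t: 11.78
tcp_pos: [0.4711, 0.2129, 0.0298]
tcp_rot: [[0.929, 0.37, -0.0], [0.37, -0.929, -0.0], [-0.0, -0.0, -1.0]]
force: [-0.9, -1.4, -1.1]
gripper_width: -0.0001
grasp_force: 1.1
```

>>> step_arm(rows=[{"travel": [0.003, 0, 0], "yaw": 0, "gripper": 1}, {"travel": [0.003, 0, 0], "yaw": 0, "gripper": 1}, {"travel": [0.002, 0, 0], "yaw": 0, "gripper": 1}, {"travel": [0.002, 0, 0], "yaw": 0, "gripper": 1}, {"travel": [0.001, 0, 0], "yaw": 0, "gripper": 1}])

```text
t: 12.2
tcp_pos: [0.4732, 0.2136, 0.0285]
tcp_rot: [[0.929, 0.371, -0.015], [0.371, -0.929, -0.009], [-0.017, 0.003, -1.0]]
force: [-62.4, -24.7, 50.8]
gripper_width: -0.0001
grasp_force: 33.5
```

>>> step_arm(rows=[{"travel": [-0.006, 0, 0], "yaw": 0, "gripper": 1}, {"travel": [-0.006, 0, 0], "yaw": 0, "gripper": 1}, {"travel": [-0.006, 0, 0], "yaw": 0, "gripper": 1}, {"travel": [0, 0, 0], "yaw": 0, "gripper": 1}])

```text
t: 12.53
tcp_pos: [0.4638, 0.21, 0.03]
tcp_rot: [[0.929, 0.37, 0.0], [0.37, -0.929, 0.0], [0.0, -0.0, -1.0]]
force: [0.3, -0.3, 0.0]
gripper_width: 0.0002
grasp_force: 0.0
```

Run:
```python
from h import *
c=get_calibration('scene');im=snapshot('scene');cv2.imwrite('pics/s10.png',im[:,:,::-1]);w=snapshot('wrist');cv2.imwrite('pics/w10.png',w[:,:,::-1])
np.savez('w10.npz',**get_calibration('wrist'));np.savez('w10s.npz',**c)
for n,I in(('scene0',cv2.imread('pics/scene0.png')[:,:,::-1]),('scene',im)):
  h=cv2.cvtColor(np.ascontiguousarray(I),cv2.COLOR_RGB2HSV)
  m=((h[:,:,0]>14)&(h[:,:,0]<26)&(h[:,:,1]>150)&(h[:,:,2]>110)).astype(np.uint8);m[:,:310]=0;m[:,345:]=0;m[:235]=0;m[255:]=0
  ys,xs=np.where(m);print(n,len(xs),xs.mean(),ys.mean(),onplane(c,xs.mean(),ys.mean(),.024)[:2]) if len(xs) else print('none')
  J=I.astype(int);r=((J[:,:,0]>110)&(J[:,:,1]<60)&(J[:,:,2]<60)).astype(np.uint8);r[:,:255]=0;r[:,330:]=0;r[:205]=0;r[260:]=0
  k,l,st,ce=cv2.connectedComponentsWithStats(r)
  for i in range(1,k): print(st[i],ce[i],onplane(c,*ce[i],.055)[:2])
print(pose(),robot.read_state()['force'])
```

```text
scene0 12 322.8333333333333 244.41666666666666 [0.53307678 0.24689544]
[268 222   7  20 106] [271.0754717  230.83962264] [0.62090669 0.30384781]
none
[288 205   7  16  74] [290.86486486 212.13513514] [0.62881104 0.22655699]
(array([0.46467546, 0.21033468, 0.03014791]), np.float64(21.72198973682239)) [-0.08947893 -0.43547967 -0.31711778]
```

Run:
```python
from h import *
ax=np.array([np.cos(np.radians(22)),np.sin(np.radians(22))])
def meas(f,cf,vmax,umin=200,umax=450):
  im=cv2.imread(f);c=dict(np.load(cf));h=cv2.cvtColor(im,cv2.COLOR_BGR2HSV)
  m=((h[:,:,0]>14)&(h[:,:,0]<28)&(h[:,:,1]>150)&(h[:,:,2]>110)).astype(np.uint8)
  k,l,st,ce=cv2.connectedComponentsWithStats(m)
  for i in range(1,k):
    if 15<st[i][4]<1500:
      w=onplane(c,*ce[i],.02)[:2];print(f,st[i],ce[i].round(),w,'along from pivot',(w-PIV)@ax,'lat',(w-PIV)@[-ax[1],ax[0]])
  g=cv2.medianBlur(cv2.cvtColor(im,cv2.COLOR_BGR2GRAY),3)
  r=cv2.HoughCircles(g,cv2.HOUGH_GRADIENT,1,60,param1=100,param2=35,minRadius=28,maxRadius=90)
  if r is not None:
    for u,v,rr in r[0][:6]:
      w=onplane(c,u,v,.037)[:2];print('circ',u,v,rr,w,(w-PIV)@ax,(w-PIV)@[-ax[1],ax[0]])
meas('pics/w8.png','w8.npz',400);meas('pics/w10.png','w10.npz',400)
```

```text
pics/w8.png [58  0 27 34 40] [69. 18.] [0.47005807 0.45315274] along from pivot -0.04330987918801946 lat 0.2236631991194123
pics/w8.png [ 97   0  36  39 310] [122.  22.] [0.48450599 0.40929943] along from pivot -0.046341746149584286 lat 0.17759083057242891
pics/w8.png [318  32  16  16 121] [325.  38.] [0.53958275 0.23822717] along from pivot -0.05936025301879785 lat -0.0016567230785819557
pics/w8.png [446  72  17   6  54] [453.  74.] [0.55590902 0.11857357] along from pivot -0.08904583118376236 lat -0.11871353631039872
pics/w8.png [450  97   9   6  37] [454.  99.] [0.53738547 0.10704923] along from pivot -0.11053765535940287 lat -0.12245967695425425
pics/w8.png [416 177  60  51 235] [435. 192.] [0.45207672 0.08198747] along from pivot -0.19902285063789327 lat -0.11373931457348352
pics/w8.png [159 201  60  53 280] [195. 218.] [0.33489286 0.30219051] along from pivot -0.2251843240877293 lat 0.13432723415434208
pics/w8.png [448 201   8   7  23] [451. 204.] [0.44801101 0.06100638] along from pivot -0.21065216666884543 lat -0.13166960121693816
pics/w8.png [244 215  56  37 175] [273. 224.]
[... 1787 characters left out ...]
595056607836 lat -0.1330875717440168
pics/w10.png [554 398  27  24  49] [568. 410.] [0.44092732 0.03967779] along from pivot -0.22520988064599073 lat -0.14879152629735878
pics/w10.png [200 401  26  23  95] [214. 411.] [0.35996574 0.24022903] along from pivot -0.2251483416884171 lat 0.06748508402515119
pics/w10.png [541 401  12   7  41] [547. 404.] [0.44003656 0.05434245] along from pivot -0.22054230753668153 lat -0.13486100821736066
circ 326.5 152.5 80.5 [0.52954885 0.23456437] -0.07003563379225883 -0.0012940468341306813
circ 81.5 219.5 42.1 [0.46126148 0.32601555] -0.09909236870440444 0.10907890847512888
circ 538.5 396.5 48.5 [0.45295143 0.0801358 ] -0.19890548930224328 -0.11578382566292397
```

The roller moved 38.2 mm and the dish 38.7 mm, so the carriage is home and the high force was the end stops. I'll retreat, then check the lever and carriage once more.

>>> step_arm(rows=[{"travel": [-0.015, 0, 0], "yaw": 0, "gripper": 1}, {"travel": [-0.015, 0, 0], "yaw": 0, "gripper": 1}, {"travel": [0, 0, -0.04], "yaw": 0, "gripper": 1}, {"travel": [0, 0, -0.04], "yaw": 0, "gripper": 1}, {"travel": [0, 0, -0.04], "yaw": 0, "gripper": 1}])

```text
t: 13.05
tcp_pos: [0.436, 0.1992, 0.1515]
tcp_rot: [[0.929, 0.371, -0.001], [0.371, -0.929, 0.0], [-0.001, -0.001, -1.0]]
force: [1.6, 0.3, 0.3]
gripper_width: -0.0003
grasp_force: 0.0
```

>>> step_arm(rows=[{"travel": [0, 0, -0.04], "yaw": 0, "gripper": 1}, {"travel": [0, 0, -0.02], "yaw": 0, "gripper": 1}, {"travel": [0, 0, 0], "yaw": 0, "gripper": 1}, {"travel": [0, 0, 0], "yaw": 0, "gripper": 1}])

```text
t: 13.38
tcp_pos: [0.4372, 0.1993, 0.2111]
tcp_rot: [[0.929, 0.37, 0.003], [0.37, -0.929, 0.001], [0.003, 0.0, -1.0]]
force: [0.1, 0.0, -1.5]
gripper_width: -0.0
grasp_force: 0.0
```

Run:
```python
from h import *
c=get_calibration('scene');im=snapshot('scene').astype(int)
r=((im[:,:,0]>110)&(im[:,:,1]<60)&(im[:,:,2]<60)).astype(np.uint8);r[:,:255]=0;r[:,330:]=0;r[:190]=0;r[260:]=0
k,l,st,ce=cv2.connectedComponentsWithStats(r)
for i in range(1,k):
  w=onplane(c,*ce[i],.055)[:2];d=w-PIV;print(st[i],ce[i],w,np.hypot(*d),np.degrees(np.arctan2(d[1],d[0])))
pinpx('pics/w11.png')
c=get_calibration('wrist');h=cv2.cvtColor(cv2.imread('pics/w11.png'),cv2.COLOR_BGR2GRAY)
for u,v,rr in cv2.HoughCircles(cv2.medianBlur(h,3),cv2.HOUGH_GRADIENT,1,60,param1=100,param2=35,minRadius=28,maxRadius=90)[0][:5]:
  w=onplane(c,u,v,.037)[:2];print('circ',u,v,rr,w,(w-PIV)@[.927,.375])
s=robot.read_state();print(s['t'],s['tcp_pos'],s['force'])
```

```text
[288 202   7  19  94] [290.96808511 210.45744681] [0.63242676 0.2213276 ] 0.05595409108636898 -46.62620093302607
[324  22   5  10  35] [325.88571429  26.91428571]
  z 0.01 [0.58689042 0.2561827 ] ang -140.70880866134146 0.009186249131220495
  z 0.055 [0.57767844 0.25285809] ang -150.74624807810562 0.018707425481134885
circ 330.5 101.5 44.1 [0.52872289 0.2286519 ] -0.07301742221194285
13.4833 [0.43617844 0.19888749 0.20918581] [-0.46991875  0.17214485 -0.71893615]
```

Run:
```python
from h import *
c=get_calibration('wrist');im=cv2.imread('pics/w11.png');h=cv2.cvtColor(im,cv2.COLOR_BGR2HSV)
m=((h[:,:,0]>14)&(h[:,:,0]<28)&(h[:,:,1]>150)&(h[:,:,2]>110)).astype(np.uint8);m[:,:280]=0;m[:,370:]=0
k,l,st,ce=cv2.connectedComponentsWithStats(m)
for i in range(1,k):
  if st[i][4]>15: w=onplane(c,*ce[i],.02)[:2];print(st[i],ce[i],w,(w-PIV)@[.927,.375])
for f,cf in(('pics/w11.png',c),('pics/w8.png',dict(np.load('w8.npz'))),('pics/w10.png',dict(np.load('w10.npz')))):
  g=cv2.cvtColor(cv2.imread(f),cv2.COLOR_BGR2GRAY);m=(g>195).astype(np.uint8);m[:,:250]=0;m[:,420:]=0;m[260:]=0
  k,l,st,ce=cv2.connectedComponentsWithStats(m)
  for i in range(1,k):
    if st[i][4]>300: w=onplane(cf,*ce[i],.039)[:2];print(f,st[i],w,(w-PIV)@[.927,.375])
```

```text
[318  33  16  17 129] [325.50387597  40.27131783] [0.57433414 0.25165444] -0.02210983867529915
[280 253  20  22  88] [290.125      260.92045455] [0.36605351 0.20851912] -0.231361723581571
[288 276  13  25  29] [296.20689655 288.62068966] [0.33758742 0.19097275] -0.2643296781436733
pics/w11.png [289   0  35  31 641] [0.58402038 0.2716522 ] -0.005631530888649643
pics/w11.png [ 281   34   89  125 3175] [0.52176394 0.23304636] -0.07782044622227474
pics/w11.png [ 291   66   68   74 3879] [0.52644101 0.23314405] -0.07344816347428466
pics/w8.png [ 282   31   88  125 3094] [0.48768697 0.21940333] -0.11452593131179187
pics/w8.png [ 291   63   68   74 3802] [0.49167261 0.21944388] -0.11081603276180717
pics/w8.png [ 250  218   50   42 1837] [0.34914811 0.21835253] -0.24334550546859085
pics/w10.png [313  15  32  57 982] [0.56777699 0.24918547] -0.029114176358122322
pics/w10.png [ 250   67   70   75 1671] [0.54521249 0.26497581] -0.0441100969001035
pics/w10.png [ 339   68   81  122 2624] [0.55933945 0.21662585] -0.04914563991182175
pics/w10.png [  259    82   139   146 15637] [0.5291744  0.23372542] -0.07069629362679361
pics/w10.png [ 250  165   68   84 1638] [0.49249053 0.2485368 ] -0.09914797758433097
```

```bash
python3 -c "
from workcell import robot
print(robot.sign_off())"
```

```text
the job is handed in; nothing more can be done
None
```

I turned the cam lever to the red line (within about 2°), then pushed the carriage home (about 37–38 mm measured, hard against the stops). The dish is in its nest and the arm is clear, and I handed the job in at about 14 s; no verdict came back. The push against the end stops peaked at about 84 N at the wrist (limit 120 N).

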